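Change the dust extraction over to the sander

ROBOT

A 7-joint arm with a two-finger parallel gripper is mounted at the origin on the work surface. World frame = base frame: x ahead of the robot, y to its left, z up, the work surface at z = 0. Lengths are in m, angles in rad, forces in N, time in s.
With the tool pointing down it reaches from about 0.4 to 0.9 m from the base axis. Payload 5.5 kg.
Tool frame: the origin (TCP) lies midway between the tips of the shut fingers; the grasp point (between the pads) lies 19 mm behind it; z points along the fingers, y is the line along which they close (so a half turn about z gives the same grasp; the last joint's range is limited). The gripper opens to 92 mm and grips with 3 to 60 N. Pads are 19 mm wide; open, the fingers measure 130 mm over their backs; the gripper's body (75 mm by 190 mm) begins 47 mm behind the grasp point.
Start: joints at [1.561, 0.501, -0.427, 1.55, 0.221, 1.138, -0.21], TCP at [0.175, -0.626, 0.227] pointing down, gripper open.
Joint ranges: [-2.88, 2.88], [-0.31, 2.03], [-1.54, 1.56], [0.2, 2.42], [-1.41, 4.55], [0.19, 2.02], [-2.57, 2.57]. Speed limits (rad/s): [2.57, 2.57, 3.14, 3.14, 3.14, 3.14, 3.14].

INTERFACE

Orientations are given as a rotation vector (axis times angle).
In Python, from bench import env gives the robot as it stands.
- The arm moves only by the tool play_rows, never from a script. Its argument "series" is a list of rows, each a list of 6 numbers: the shift along the tool's x, y, z in mm, then the turn, a rotation vector about the tool's x, y, z in degrees. In form: [[x, y, z, ax, ay, az], ...]. A call has 1 to 5 rows; each row is the pose to reach, as a shift and turn from the pose commanded when the call began, along the tool's axes at that moment; what a row does not reach only later rows make up. A row lasts 1/8 s, in which the tool goes at most 62.5 mm and 10.7 degrees, less where a joint would pass 70% of its speed; a pose out of reach is approached as far as the arm can. A call with a gripper value outside its range is refused whole. "fingers" is the opening, from 0 (shut) to 1 (fully open), set as the call begins (left out, the last holds). The fingers move at their own pace and stop on an object; "newtons" is the grip in N (left out, the last holds). Time passes only in rows, so rows that repeat a pose let the fingers close. It gives the time, the measured TCP pose, the force, the opening and the grip force at its end, in the units of the state.
- env.get_state(): the state, without advancing time (a new reading comes with each control period).
- env.get_image(name): name is "scene" or "top" or "wrist"; returns a dict with "frame" (420x560x3 uint8, red, green, blue), "vfov" (degrees; the focal length in pixels is half the picture's height over the tangent of half this angle, whatever the lens; pixels are square), "cx", "cy" (the principal point, pixels), "origin" and "orientation" of the camera in the world. Camera axes: x right, y down, z forward; pixel columns grow to the right and rows downward; lengths in m; the calibration is good to about 2 mm. The wrist camera is an equidistant fisheye: a pixel r from the principal point sees the ray r / f radians off the axis. A picture is of the moment at which its call begins. There is no depth.
- env.finish_job(): hands the job in; it is judged then, once.
Trained networks look in the newest picture that a camera, given by its name, has taken for a name from the list of things; names that differ only in an ending like _2 or _b are one class to them, and where a whole thing is asked for, a point or a joint stands for the part that bears it (a point fixed in the world has none). Each returns a list of dicts, best first, with "p" (0 to 1); they miss things now and then, are a little off and sometimes report something else, mostly with a low value. They report only what shows in the picture. A call takes as long as a camera call.
- env.search_frame(camera, label): "extent" ([left, top, width, height] in pixels, round what is visible of it).
- env.tip_of(camera, label): "point" ([column, row] in pixels: a listed point, or the origin of a listed thing).
The state is a dict: "time_s": time; "qpos": joint angles; "joint_vel": joint speeds; "joint_torque": joint torques, N m; "ee_pos": TCP position; "tool_rot": TCP orientation; "force": force on the tool from outside, world axes, zero at the start; "moment": the same for the moment, N m; "gripper_width": finger opening in m; "finger_force": force on a finger pad.
Only numpy, scipy, OpenCV 4.12 (cv2) and the standard library are available. Lean on these libraries where they do the work, as an engineer would, in place of code of your own. Each camera call takes 0.05 s, during which the arm holds its last target. There are 200 camera calls.

TASK

Change the bench's dust extraction over from the hood to the sander: with the fingertips against its upright tab, first push the gate of the sander inlet (the narrow spigot) fully open, and only then push the gate of the hood inlet (the flared rectangular hood) fully shut, so that the extractor is never left without an open inlet. Push gently, without gripping the tabs or ramming the stops. Leave the spare inlet's gate shut as it is, and do not shift or pick up anything else on the bench.

Things in the scene. Friction and masses are not known exactly. Their poses are not given: they have to be found in the camera images.
- sander_inlet: Sander inlet: narrow round black spigot, 38 mm in diameter, behind a cone, sticking out 85 mm from the flange. Fixed. Origin on the bench under the gate, z up. Gate: two upright aluminium flanges, 26 mm thick in x, y -60 to +60, top at z 120; inlet on the -x side; at +x a steel duct bends down into the bench (top z 106, to x 143). Plate slides between the flanges along this body's y.
- sander_gate (a joint): m; travel of the sander_inlet's steel plate: 0 = fully shut (stop), 0.085 = fully open (stop), growing along +y of sander_inlet. About 2.5 N of friction holds it where left, no spring. Tab centre at x = 0, y = -0.040 + joint value in that body. Plate (4 mm thick, z 15 to 110 mm) reaches y = 0.050 + joint value, past the flanges when open.
- sander_tab (a point): centre of the top of the black push tab of the sander gate, 167 mm above the bench; moves with the plate; axes as the inlet body's. The tab is 40 mm (x) by 12 mm (y) and stands from 122 to 167 mm above the bench, just above the flanges; push its +y or -y face (6 mm from the centre).
- hood_inlet: Hood inlet: flared rectangular sheet-steel hood, 120 mm wide, 90 mm tall, sticking out 62 mm from the flange. Fixed. Origin on the bench under the gate, z up. Gate: two upright aluminium flanges, 26 mm thick in x, y -60 to +60, top at z 120; inlet on the -x side; at +x a steel duct bends down into the bench (top z 106, to x 143). Plate slides between the flanges along this body's y.
- hood_gate (a joint): m; travel of the hood_inlet's steel plate: 0 = fully shut (stop), 0.085 = fully open (stop), growing along +y of hood_inlet. About 2.5 N of friction holds it where left, no spring. Tab centre at x = 0, y = -0.040 + joint value in that body. Plate (4 mm thick, z 15 to 110 mm) reaches y = 0.050 + joint value, past the flanges when open.
- hood_tab (a point): centre of the top of the black push tab of the hood gate, 167 mm above the bench; moves with the plate; axes as the inlet body's. The tab is 40 mm (x) by 12 mm (y) and stands from 122 to 167 mm above the bench, just above the flanges; push its +y or -y face (6 mm from the centre).
- spare_inlet: Spare inlet: short wide round stub closed with a black cap, 90 mm in diameter, sticking out 40 mm from the flange. Fixed. Origin on the bench under the gate, z up. Gate: two upright aluminium flanges, 26 mm thick in x, y -60 to +60, top at z 120; inlet on the -x side; at +x a steel duct bends down into the bench (top z 106, to x 143). Plate slides between the flanges along this body's y.
- spare_gate (a joint): m; travel of the spare_inlet's steel plate: 0 = fully shut (stop), 0.085 = fully open (stop), growing along +y of spare_inlet. About 2.5 N of friction holds it where left, no spring. Tab centre at x = 0, y = -0.040 + joint value in that body. Plate (4 mm thick, z 15 to 110 mm) reaches y = 0.050 + joint value, past the flanges when open.
- spare_tab (a point): centre of the top of the black push tab of the spare gate, 167 mm above the bench; moves with the plate; axes as the inlet body's. The tab is 40 mm (x) by 12 mm (y) and stands from 122 to 167 mm above the bench, just above the flanges; push its +y or -y face (6 mm from the centre).
- orbital_sander: bystander: random-orbit sander, round, 127 mm wide and 128 mm tall with a blue dust canister lying out to one side (to 148 mm from its axis), 1.1 kg; origin under its axis
- sanding_block: bystander: cork sanding block 110 x 65 x 40 mm; origin at centre of underside
- glue_bottle: bystander: glue bottle, 52 mm wide, 120 mm tall, standing; origin at centre of underside
- wax_tin: bystander: low tin, 60 mm wide, 45 mm tall; origin at centre of underside
- tape_roll: bystander: roll of masking tape, 64 mm across, 25 mm tall, lying flat; origin at centre of underside
- offcut: bystander: small wood offcut 60 x 45 x 27 mm; origin at centre of underside

How it is judged:
On the way, in this order (a step that is already met when the one before it is completed fails the run):
1. the sander gate is pushed fully open (within 6 mm of its stop) (value of joint sander_gate above 0.079 m), for 0.2 s.
2. then the hood gate is pushed fully shut (within 6 mm of its stop) (value of joint hood_gate below 0.006 m), for 0.2 s.
At the end, for the whole second after the job is handed in: The sander gate is open to within 6 mm of its stop (above 0.079), the hood gate shut to within 6 mm (below 0.006), the spare gate still shut (below 0.017), and the gates are at rest (value of joint sander_gate above 0.079 m and value of joint hood_gate below 0.006 m and value of joint spare_gate below 0.017 m and velocity of joint sander_gate between -0.005 and 0.005 m/s and velocity of joint hood_gate between -0.005 and 0.005 m/s); the robot touches nothing.
It fails at once if the extractor was starved: sander gate and hood gate both less than about half open (value of joint each of sander_gate, hood_gate below 0.045 m).
It fails at once if the spare gate was opened (value of joint spare_gate above 0.017 m).
It fails at once if a gate was gripped or rammed: more than 38 N between the fingers and a gate (contact force between the fingers and sander_gate above 38 N or contact force between the fingers and hood_gate above 38 N or contact force between the fingers and spare_gate above 38 N).
It fails at once if a bystander was shifted by more than 30 mm or lifted (distance of any of orbital_sander, sanding_block, glue_bottle, wax_tin, tape_roll, offcut from where it was at the start of the episode above 0.03 m or height (world z) of any of orbital_sander, sanding_block, glue_bottle, wax_tin, tape_roll, offcut above 0.015 m).
It also fails if it takes over 45 s, if anything falls off the work surface, if the arm or the gripper's body presses on something with over 40 N, if the wrist force passes 120 N, or if a joint passes its speed limit or range.

## Working session

There is one attempt and no reset: what is moved stays moved. The work goes in short steps, Python scripts to look and compute and a tool call to move; the robot and the scene stay as the last step left them, time stands still between calls to the robot, and variables do not carry over. Pictures are saved under pics/ and viewed, at most 10 in all, crops included, and the job is handed in when it is done.

Besides the shell and the picture viewer there is one more tool, called after "Request:" by a JSON object that holds its "fn" and its "kwargs". play_rows: Moves the arm, as the interface text tells. Its arguments: {"type":"object","properties":{"series":{"type":"array"},"fingers":{"type":"number"},"newtons":{"type":"number"}},"required":["series"]}

```bash
mkdir -p pics; cat > h.py <<'E'
import numpy as np, cv2
from scipy.spatial.transform import Rotation as R
from bench import env
def rot(o):
    o=np.array(o,float)
    return o if o.shape==(3,3) else (R.from_rotvec(o).as_matrix() if o.size==3 else R.from_quat(o).as_matrix())
def ray(im,p,fish=False):
    f=210/np.tan(np.radians(im['vfov'])/2); d=np.array([p[0]-im['cx'],p[1]-im['cy']])
    if fish:
        r=np.hypot(*d);t=r/f; v=np.r_[d/max(r,1e-9)*np.sin(t),np.cos(t)]
    else: v=np.r_[d/f,1]
    v/=np.linalg.norm(v)
    return np.array(im['origin']),rot(im['orientation'])@v
def atz(im,p,z,fish=False):
    o,v=ray(im,p,fish); return o+v*(z-o[2])/v[2]
def tri(rs):
    A=sum(np.eye(3)-np.outer(v,v) for o,v in rs); b=sum((np.eye(3)-np.outer(v,v))@o for o,v in rs)
    return np.linalg.solve(A,b)
E
python3 - <<'E'
from h import *
np.set_printoptions(precision=3,suppress=True)
s=env.get_state(); print(s['time_s'],s['ee_pos'],s['tool_rot'],s['gripper_width'])
ims={}
for c in ('scene','top','wrist'):
    im=env.get_image(c); ims[c]=im; cv2.imwrite(f'pics/{c}0.png',im['frame'][:,:,::-1]); print(c,im['vfov'],im['cx'],im['cy'],im['origin'],im['orientation'])
for n in ('sander','hood','spare'):
    for k,z in (('tab',.167),('inlet',0)):
        rs=[]
        for c in ims:
            for d in env.tip_of(c,f'{n}_{k}')[:2]:
                print(n,k,c,round(d['p'],2),np.round(d['point']),atz(ims[c],d['point'],z,c=='wrist'))
E
```

```text
0.0 [ 0.175 -0.625  0.226] [-3.11  -0.427  0.   ] 0.09144950479242478
scene 46.01814356648479 277.5366941299512 211.49645107994976 [ 1.13  -0.897  0.928] [-2.129 -0.671  0.331]
top 52.97576065299524 278.27433269470976 211.00653350012053 [0.423 0.01  1.074] [-2.161  2.197 -0.081]
wrist 65.70646984690485 283.55233045646867 211.40306507252689 [ 0.255 -0.604  0.384] [ 2.297 -1.742 -0.274]
sander tab scene 0.82 [196. 265.] [ 0.515 -0.329  0.167]
sander tab top 0.82 [436. 200.] [ 0.514 -0.327  0.167]
sander inlet scene 0.82 [216. 307.] [ 0.525 -0.289  0.   ]
sander inlet top 0.86 [400. 204.] [ 0.522 -0.297  0.   ]
hood tab scene 0.62 [342. 154.] [0.543 0.291 0.167]
hood tab top 0.61 [152. 192.] [0.541 0.287 0.167]
hood inlet scene 0.68 [335. 202.] [0.544 0.273 0.   ]
hood inlet top 0.96 [182. 193.] [0.559 0.262 0.   ]
spare tab scene 0.72 [298. 214.] [ 0.6   -0.037  0.167]
spare tab scene 0.2 [271. 202.] [ 0.513 -0.034  0.167]
spare tab top 0.68 [297. 171.] [ 0.582 -0.03   0.167]
spare tab top 0.23 [180. 194.] [0.536 0.226 0.167]
spare inlet scene 0.86 [301. 254.] [ 0.592 -0.001  0.   ]
spare inlet scene 0.64 [269. 204.] [0.379 0.141 0.   ]
spare inlet top 0.61 [282. 181.] [0.586 0.004 0.   ]
spare inlet top 0.19 [334. 255.] [ 0.394 -0.126  0.   ]
```

View pics/scene0.png

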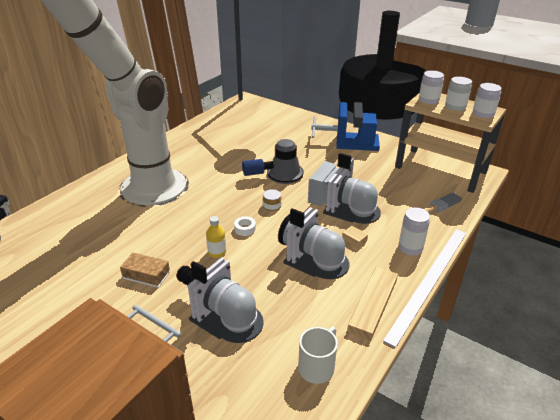

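View pics/top0.png

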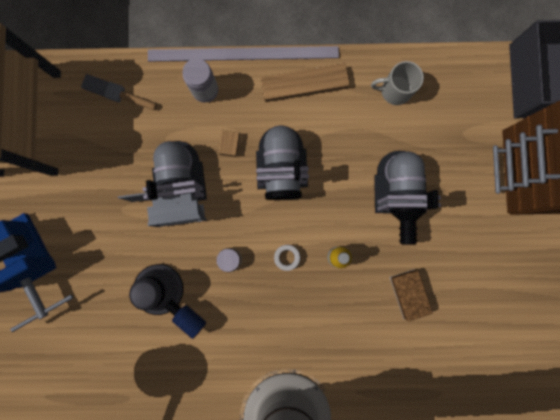

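The scene view shows the sander spigot with its tab at (196,268), shut on the -y side. The spare is in the middle, and the hood tab at (345,160) is open on the +y side. The top view agrees, with tabs at (435,200) and (152,190) and the hood plate sticking out to the left. I'll zoom in to get the yaws.

```bash
python3 - <<'E'
from h import *
np.set_printoptions(precision=3,suppress=True)
t=cv2.imread('pics/top0.png'); s=cv2.imread('pics/scene0.png')
f=lambda a,x,y:cv2.resize(cv2.convertScaleAbs(a[y:y+75,x:x+100],alpha=1.6),None,fx=4,fy=4,interpolation=cv2.INTER_CUBIC)
cv2.imwrite('pics/z.png',np.vstack([np.hstack([f(t,360,160),f(t,115,160)]),np.hstack([f(s,165,245),f(s,305,145)])]))
it,isc=env.get_image('top'),env.get_image('scene')
for n in ('sander','hood','spare'):
    a=env.tip_of('top',n+'_tab')[0]['point'];b=env.tip_of('scene',n+'_tab')[0]['point']
    print(n,tri([ray(it,a),ray(isc,b)]))
E
```

```text
sander [ 0.543 -0.265  0.248]
hood [0.55  0.294 0.165]
spare [0.573 0.006 0.125]
```

View pics/z.png

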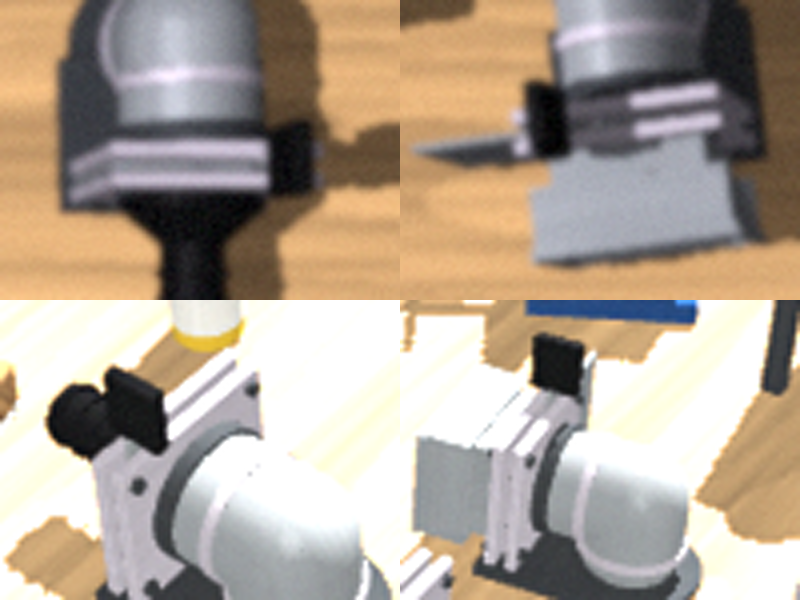

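```bash
python3 - <<'E'
from h import *
np.set_printoptions(precision=3,suppress=True)
it,isc=env.get_image('top'),env.get_image('scene')
for n,a,b in (('sander',(435.5,199.7),(198,266)),('hood',(150,190.5),(344,155))):
    print(n,tri([ray(it,a),ray(isc,b)]),atz(it,a,.167),atz(isc,b,.167))
def yaw(p,q): d=atz(it,p,.12)-atz(it,q,.12); return np.degrees(np.arctan2(-d[0],d[1])),
print('yaw',yaw((388,196.2),(427,196.2)),yaw((388,205.5),(427,205.5)),yaw((173,184.5),(194.5,182)),yaw((173,192.5),(194.5,189.5)))
print('ends',atz(it,(388,200.9),.12),atz(it,(194.7,186.5),.12))
s=env.get_state();print(R.from_rotvec(s['tool_rot']).as_matrix())
for n in ('glue_bottle','orbital_sander','spare_inlet'):
  for i,c in ((it,'top'),(isc,'scene')): 
    d=env.tip_of(c,n); print(n,c,atz(i,d[0]['point'],0) if d else 0)
E
```

```text
sander [ 0.516 -0.327  0.162] [ 0.514 -0.326  0.167] [ 0.521 -0.329  0.167]
hood [0.547 0.294 0.164] [0.544 0.291 0.167] [0.551 0.293 0.167]
yaw (np.float64(-0.9495174278355399),) (np.float64(-0.943062218861646),) (np.float64(5.7356681966138305),) (np.float64(7.055686136051457),)
ends [ 0.518 -0.236  0.12 ] [0.558 0.203 0.12 ]
[[ 0.963  0.269  0.   ]
 [ 0.269 -0.963  0.   ]
 [ 0.     0.    -1.   ]]
glue_bottle top [ 0.39  -0.127  0.   ]
glue_bottle scene [ 0.391 -0.15   0.   ]
orbital_sander top [0.313 0.318 0.   ]
orbital_sander scene [0.329 0.316 0.   ]
spare_inlet top [ 0.617 -0.035  0.   ]
spare_inlet scene [ 0.589 -0.004  0.   ]
```

Request:
{"fn": "play_rows", "kwargs": {"series": [[57,-21,0,0,0,-10],[114,-42,0,0,0,-20],[171,-64,0,0,0,-30],[228,-85,0,0,0,-40],[285,-106,0,0,0,-50]], "fingers": 0, "newtons": 20}}

```text
time_s: 2.48
ee_pos: [0.4224, -0.4461, 0.2271]
tool_rot: [2.635, 1.709, -0.0]
force: [0.2, -1.8, 0.3]
gripper_width: 0.0463
finger_force: 0.0
```

Request:
{"fn": "play_rows", "kwargs": {"series": [[51,28,0,0,0,-10],[103,57,0,0,0,-20],[103,57,20,0,0,-23.4],[103,57,20,0,0,-23.4]]}}

```text
time_s: 2.98
ee_pos: [0.5147, -0.3759, 0.2051]
tool_rot: [-2.237, -2.201, 0.001]
force: [-1.4, -0.0, 0.1]
gripper_width: 0.0066
finger_force: 0.0
```

```bash
python3 - <<'E'
from h import *
np.set_printoptions(precision=4,suppress=True)
s=env.get_state();print(s['time_s'],s['ee_pos'],R.from_rotvec(s['tool_rot']).as_matrix()[:,0],s['gripper_width'],s['force'])
w=env.get_image('wrist');sc=env.get_image('scene');t=env.get_image('top')
for n in ('sander_tab',):
  for i,c in ((w,'wrist'),(sc,'scene'),(t,'top')):
    for d in env.tip_of(c,n)[:2]: print(n,c,d['p'],d['point'],atz(i,d['point'],.167,c=='wrist'))
f=lambda a,x,y:cv2.resize(a[y:y+100,x:x+130,::-1],(390,300))
cv2.imwrite('pics/a.png',np.hstack([cv2.resize(w['frame'][:,:,::-1],(400,300)),f(sc['frame'],140,200)]))
E
```

```text
2.975 [ 0.5147 -0.3759  0.2051] [0.0162 0.9999 0.0018] 0.006608407343382518 [-1.4321 -0.0248  0.1255]
sander_tab wrist 0.86 [286.1, 168.9] [ 0.5173 -0.3291  0.167 ]
sander_tab scene 0.55 [300.9, 255.5] [ 0.6909 -0.1671  0.167 ]
sander_tab scene 0.54 [196.5, 266.5] [ 0.5198 -0.3325  0.167 ]
sander_tab top 0.53 [436.4, 199.7] [ 0.5141 -0.3283  0.167 ]
```

View pics/a.png

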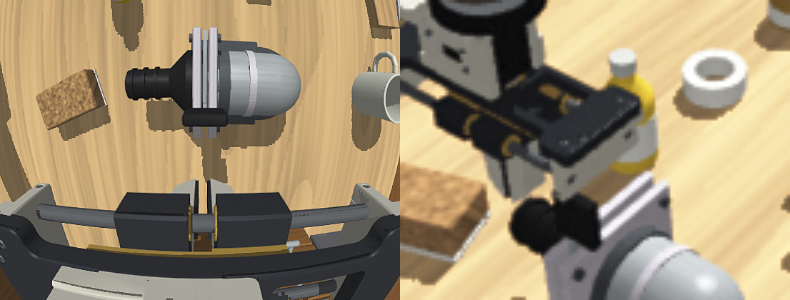

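The fingers are in front of the tab's -y face, and the tab is at (0.517, -0.329). Next I lower them and approach.

Request:
{"fn": "play_rows", "kwargs": {"series": [[0,2,30,0,0,0],[0,2,60,0,0,0],[8,2,60,0,0,0],[16,2,60,0,0,0],[22,2,60,0,0,0]]}}

```text
time_s: 3.9
ee_pos: [0.519, -0.3542, 0.1486]
tool_rot: [2.238, 2.202, 0.001]
force: [0.5, -0.3, 0.0]
gripper_width: 0.0004
finger_force: 0.0
```

Request:
{"fn": "play_rows", "kwargs": {"series": [[4,0,0,0,0,0],[8,0,0,0,0,0],[12,0,0,0,0,0],[16,0,0,0,0,0],[20,0,0,0,0,0]]}}

```text
time_s: 4.53
ee_pos: [0.5183, -0.3355, 0.1471]
tool_rot: [2.24, 2.201, -0.0]
force: [-0.5, -3.4, 1.4]
gripper_width: 0.0005
finger_force: 1.4
```

Request:
{"fn": "play_rows", "kwargs": {"series": [[6,0,0,0,0,0],[12,0,0,0,0,0],[18,0,0,0,0,0],[24,0,0,0,0,0],[30,0,0,0,0,0]]}}

```text
time_s: 5.15
ee_pos: [0.5189, -0.3043, 0.1468]
tool_rot: [2.24, 2.203, 0.0]
force: [0.9, -3.1, 1.8]
gripper_width: 0.0008
finger_force: 1.5
```

Request:
{"fn": "play_rows", "kwargs": {"series": [[5,0,0,0,0,0],[10,0,0,0,0,0],[15,0,0,0,0,0],[20,0,0,0,0,0],[25,0,0,0,0,0]]}}

```text
time_s: 5.78
ee_pos: [0.5193, -0.2794, 0.1468]
tool_rot: [2.24, 2.202, 0.0]
force: [1.8, -2.3, 1.0]
gripper_width: 0.0006
finger_force: 1.5
```

Request:
{"fn": "play_rows", "kwargs": {"series": [[2,0,0,0,0,0],[4,0,0,0,0,0],[6,0,0,0,0,0],[8,0,0,0,0,0],[10,0,0,0,0,0]]}}

```text
time_s: 6.4
ee_pos: [0.5192, -0.2697, 0.1466]
tool_rot: [-2.24, -2.202, 0.0]
force: [2.2, -2.4, -0.8]
gripper_width: 0.0004
finger_force: 1.3
```

Now 1.5 mm per row, watching for the force to rise at the stop.

Request:
{"fn": "play_rows", "kwargs": {"series": [[1.5,0,0,0,0,0],[3,0,0,0,0,0],[4.5,0,0,0,0,0],[6,0,0,0,0,0]]}}

```text
time_s: 6.9
ee_pos: [0.5192, -0.2686, 0.1468]
tool_rot: [2.24, 2.196, -0.005]
force: [3.9, -13.7, -4.1]
gripper_width: 0.0004
finger_force: 6.9
```

Request:
{"fn": "play_rows", "kwargs": {"series": [[1,0,0,0,0,0],[2,0,0,0,0,0],[2,0,0,0,0,0]]}}

```text
time_s: 7.28
ee_pos: [0.5192, -0.2687, 0.1468]
tool_rot: [2.241, 2.193, -0.007]
force: [5.0, -15.9, -4.6]
gripper_width: 0.0007
finger_force: 7.8
```

The arm has stopped at -0.2687 and the force is up to 16 N. The implied tab position of -0.253 agrees with the measured flange end, so this is the stop. Back off and rise.

Request:
{"fn": "play_rows", "kwargs": {"series": [[-8,0,0,0,0,0],[-20,0,0,0,0,0],[-35,0,0,0,0,0],[-35,0,-40,0,0,0],[-35,0,-80,0,0,0]]}}

```text
time_s: 7.9
ee_pos: [0.5182, -0.2971, 0.227]
tool_rot: [-2.239, -2.201, -0.0]
force: [0.1, -1.1, 1.3]
gripper_width: 0.0005
finger_force: 0.0
```

```bash
python3 - <<'E'
from h import *
np.set_printoptions(precision=4,suppress=True)
s=env.get_state();print(s['time_s'],s['ee_pos'],R.from_rotvec(s['tool_rot']).as_matrix()[:,0],s['force'])
w=env.get_image('wrist');sc=env.get_image('scene');t=env.get_image('top')
for n in ('sander_tab','hood_tab'):
  for i,c in ((w,'wrist'),(sc,'scene'),(t,'top')):
    for d in env.tip_of(c,n)[:2]: print(n,c,d['p'],d['point'],atz(i,d['point'],.167,c=='wrist'))
cv2.imwrite('pics/b.png',w['frame'][:,:,::-1])
E
```

```text
7.9 [ 0.5182 -0.2971  0.227 ] [0.0172 0.9998 0.0019] [ 0.1004 -1.1358  1.2512]
sander_tab wrist 0.58 [284.6, 167.0] [ 0.5199 -0.2529  0.167 ]
sander_tab scene 0.94 [221.7, 246.4] [ 0.5216 -0.2473  0.167 ]
sander_tab top 0.97 [397.3, 198.4] [ 0.5183 -0.2442  0.167 ]
hood_tab scene 0.54 [344.9, 155.3] [0.5545 0.2927 0.167 ]
hood_tab top 0.82 [146.8, 190.2] [0.5452 0.2979 0.167 ]
hood_tab top 0.35 [334.5, 255.2] [ 0.3984 -0.1054  0.167 ]
```

View pics/b.png

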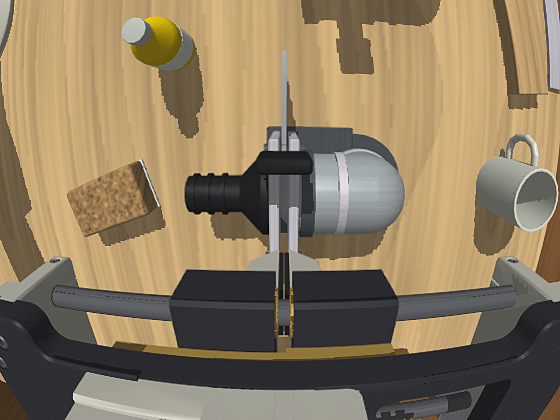

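The sander plate now sticks out past the flange (rows 50–130) and its tab sits at the far end, so the gate is open. On to the hood.

Request:
{"fn": "play_rows", "kwargs": {"series": [[58,2,0,0,0,-1.5],[116,4,0,0,0,-3],[174,6,0,0,0,-4.5],[232,8,0,0,0,-6],[290,10,0,0,0,-7.5]]}}

```text
time_s: 8.98
ee_pos: [0.5333, -0.0054, 0.2263]
tool_rot: [-2.09, -2.345, 0.001]
force: [1.0, -0.4, -0.2]
gripper_width: 0.0006
finger_force: 0.0
```

Request:
{"fn": "play_rows", "kwargs": {"series": [[58,8,0,0,0,0],[116,16,0,0,0,0],[174,24,0,0,0,0],[232,32,0,0,0,0],[290,40,0,0,0,0]]}}

```text
time_s: 9.6
ee_pos: [0.5402, 0.2871, 0.2259]
tool_rot: [-2.092, -2.344, 0.002]
force: [1.2, -0.4, -0.3]
gripper_width: 0.0007
finger_force: 0.0
```

Request:
{"fn": "play_rows", "kwargs": {"series": [[40,6,0,0,0,0],[64,10,0,0,0,0],[64,10,0,0,0,0]]}}

```text
time_s: 9.98
ee_pos: [0.5415, 0.3529, 0.2259]
tool_rot: [-2.085, -2.347, 0.001]
force: [-0.8, 0.6, 0.1]
gripper_width: 0.0002
finger_force: 0.0
```

```bash
python3 - <<'E'
from h import *
np.set_printoptions(precision=4,suppress=True)
s=env.get_state();print(s['time_s'],s['ee_pos'],R.from_rotvec(s['tool_rot']).as_matrix()[:,0],s['force'])
w=env.get_image('wrist');sc=env.get_image('scene');t=env.get_image('top')
for n in ('hood_tab',):
  for i,c in ((w,'wrist'),(sc,'scene'),(t,'top')):
    for d in env.tip_of(c,n)[:2]: print(n,c,d['p'],d['point'],atz(i,d['point'],.167,c=='wrist'))
cv2.imwrite('pics/c.png',w['frame'][:,:,::-1])
E
```

```text
9.975 [0.5415 0.3529 0.2259] [-0.1179  0.993   0.0012] [-0.7993  0.5966  0.0774]
hood_tab scene 0.59 [335.9, 201.6] [0.6515 0.0655 0.167 ]
hood_tab scene 0.46 [342.1, 154.6] [0.5455 0.2915 0.167 ]
hood_tab top 0.87 [149.9, 191.0] [0.5433 0.2911 0.167 ]
```

View pics/c.png

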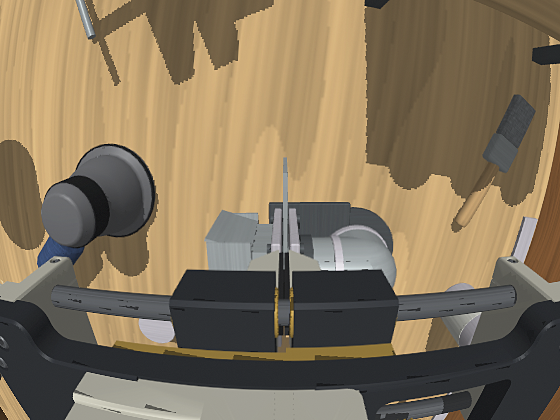

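The plate lines up with the tool's x axis at column 285, and the fingers are clear beyond the tab on the +y side. Descend and approach.

Request:
{"fn": "play_rows", "kwargs": {"series": [[0,0,40,0,0,0],[0,0,79,0,0,0],[-12,0,79,0,0,0],[-24,0,79,0,0,0],[-34,0,79,0,0,0]]}}

```text
time_s: 10.9
ee_pos: [0.5486, 0.3156, 0.1498]
tool_rot: [2.092, 2.342, 0.004]
force: [-0.4, 0.2, 0.7]
gripper_width: -0.0
finger_force: 0.0
```

Request:
{"fn": "play_rows", "kwargs": {"series": [[-4,0,0,0,0,0],[-8,0,0,0,0,0],[-12,0,0,0,0,0],[-16,0,0,0,0,0],[-20,0,0,0,0,0]]}}

```text
time_s: 11.52
ee_pos: [0.5492, 0.2971, 0.1479]
tool_rot: [-2.09, -2.345, -0.001]
force: [-0.0, 3.3, 2.2]
gripper_width: 0.0004
finger_force: 1.4
```

Request:
{"fn": "play_rows", "kwargs": {"series": [[-6,0,0,0,0,0],[-12,0,0,0,0,0],[-18,0,0,0,0,0],[-24,0,0,0,0,0],[-30,0,0,0,0,0]]}}

```text
time_s: 12.15
ee_pos: [0.5528, 0.2664, 0.1477]
tool_rot: [2.091, 2.344, -0.0]
force: [1.0, 2.7, 1.6]
gripper_width: 0.0002
finger_force: 1.5
```

Request:
{"fn": "play_rows", "kwargs": {"series": [[-4,0,0,0,0,0],[-8,0,0,0,0,0],[-12,0,0,0,0,0],[-16,0,0,0,0,0],[-20,0,0,0,0,0]]}}

```text
time_s: 12.78
ee_pos: [0.5551, 0.2468, 0.1477]
tool_rot: [2.091, 2.344, 0.0]
force: [1.3, 2.6, -0.6]
gripper_width: 0.0004
finger_force: 1.4
```

Request:
{"fn": "play_rows", "kwargs": {"series": [[-2,0,0,0,0,0],[-4,0,0,0,0,0],[-6,0,0,0,0,0],[-8,0,0,0,0,0]]}}

```text
time_s: 13.28
ee_pos: [0.5558, 0.2395, 0.1477]
tool_rot: [-2.091, -2.344, -0.001]
force: [1.6, 6.5, -2.8]
gripper_width: 0.0003
finger_force: 3.1
```

Request:
{"fn": "play_rows", "kwargs": {"series": [[-1.5,0,0,0,0,0],[-3,0,0,0,0,0],[-4.5,0,0,0,0,0]]}}

```text
time_s: 13.65
ee_pos: [0.5558, 0.2394, 0.1478]
tool_rot: [-2.085, -2.344, -0.01]
force: [4.4, 13.7, -7.3]
gripper_width: 0.0007
finger_force: 6.9
```

Request:
{"fn": "play_rows", "kwargs": {"series": [[-1,0,0,0,0,0],[-1.5,0,0,0,0,0],[-1.5,0,0,0,0,0]]}}

```text
time_s: 14.02
ee_pos: [0.5557, 0.2394, 0.1478]
tool_rot: [-2.082, -2.345, -0.012]
force: [4.2, 16.2, -8.8]
gripper_width: 0.0003
finger_force: 7.4
```

Firm stop at 0.2394, about where the flange end predicted (≈0.2385). Back off, rise and check.

Request:
{"fn": "play_rows", "kwargs": {"series": [[8,0,0,0,0,0],[20,0,0,0,0,0],[35,0,0,0,0,0],[35,0,-40,0,0,0],[35,0,-80,0,0,0]]}}

```text
time_s: 14.65
ee_pos: [0.5517, 0.2686, 0.2282]
tool_rot: [-2.089, -2.345, 0.002]
force: [0.7, -0.3, 1.4]
gripper_width: 0.0002
finger_force: 0.0
```

Request:
{"fn": "play_rows", "kwargs": {"series": [[30,0,-30,0,0,0],[30,0,-30,0,0,0]]}}

```text
time_s: 14.9
ee_pos: [0.5487, 0.3022, 0.261]
tool_rot: [2.086, 2.348, 0.009]
force: [-0.1, 0.1, 0.2]
gripper_width: 0.0005
finger_force: 0.0
```

```bash
python3 - <<'E'
from h import *
np.set_printoptions(precision=4,suppress=True)
s=env.get_state();print(s['time_s'],s['ee_pos'],s['force'])
sc=env.get_image('scene');t=env.get_image('top')
for n in ('hood_tab','sander_tab','spare_tab'):
  for i,c in ((sc,'scene'),(t,'top')):
    for d in env.tip_of(c,n)[:1]: print(n,c,d['p'],d['point'],atz(i,d['point'],.167))
f=lambda a,x,y:cv2.resize(a[y:y+150,x:x+200,::-1],(400,300),interpolation=cv2.INTER_CUBIC)
T=cv2.convertScaleAbs(t['frame'],alpha=1.6)
cv2.imwrite('pics/d.png',np.vstack([np.hstack([f(sc['frame'],150,200),f(sc['frame'],240,120)]),np.hstack([f(T,300,130),f(T,110,120)])]))
E
```

```text
14.9 [0.5487 0.3022 0.261 ] [-0.098   0.146   0.1935]
hood_tab top 0.81 [181.4, 185.2] [0.5548 0.2227 0.167 ]
sander_tab scene 0.8 [219.5, 246.7] [ 0.518  -0.2511  0.167 ]
sander_tab top 0.83 [398.4, 201.4] [ 0.5117 -0.2463  0.167 ]
spare_tab scene 0.8 [296.9, 213.9] [ 0.5967 -0.0392  0.167 ]
spare_tab top 0.54 [294.4, 168.4] [ 0.5876 -0.0232  0.167 ]
```

View pics/d.png

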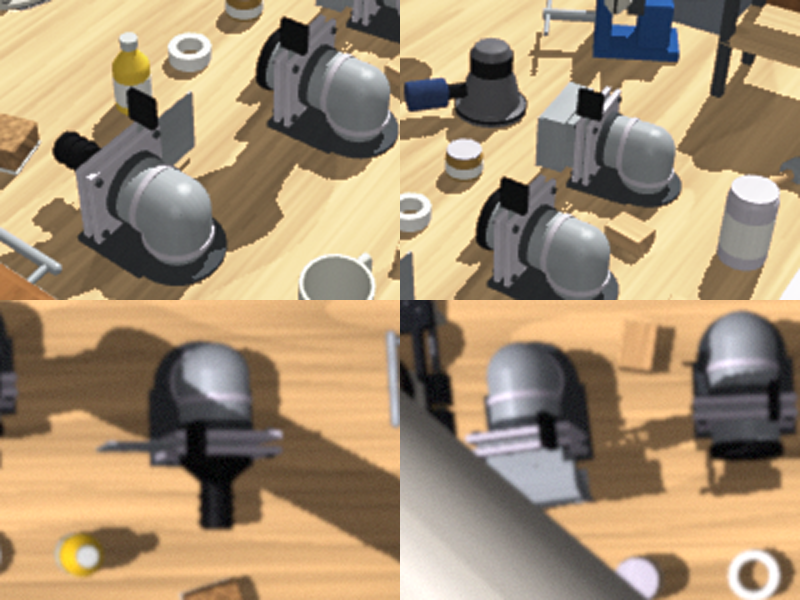

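The sander plate sticks out (open). The hood tab is at the -y end with its plate no longer showing, and the spare and the bystanders look unmoved. Both stops agree with the flange ends, so I'm handing in.

```bash
python3 -c "
from bench import env
print(env.finish_job())"
```

```text
the job is handed in; nothing more can be done
None
```

I pushed the sander gate open to its stop, then the hood gate shut to its stop, with about 16 N or less measured at the tool. The spare gate was left shut, nothing else appeared to move, and the job was handed in at about 15 s; no verdict came back.

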